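# Sort sealed slide boxes by weight

### The arm

A 6-joint arm with a two-finger parallel gripper is mounted at the origin on a cart in front of the work surface, level with it; the furniture and walls round the work are solid. World frame = base frame: x ahead of the robot, y to its left, z up, the work surface at z = 0. Lengths are in m, angles in rad, forces in N, time in s.
With the tool pointing down it reaches from about 0.35 to 0.975 m from the base axis. Payload 4.9 kg.
Tool frame: the origin (TCP) lies at the very end of the fingers, on their centre line; the grasp point (between the pads) lies 19 mm behind it; z points along the fingers, y is the line along which they close (so a half turn about z gives the same grasp; the last joint's range is limited). The gripper opens to 85 mm and grips with 20 to 120 N. Pads are 22 mm wide; open, the fingers measure 114 mm over their backs; the gripper's body (76 mm by 85 mm) begins 54 mm behind the grasp point. The pads swing forward as they close: fully open they stand 13 mm farther back than shut.
Start: joints at [-1.33, 0.053, 1.613, -0, 1.476, -0.119], TCP at [0.22, -0.585, 0.231] pointing down, gripper open.
Joint ranges: [-3.01, 3.01], [-1.01, 2.22], [0.06, 2.58], [-1.02, 4.17], [0.09, 2.62], [-3.14, 3.14]. Speed limits (rad/s): [2.57, 2.57, 3.14, 3.14, 3.14, 3.14].

### API

Orientations are given as a unit quaternion [w, x, y, z].
In Python, from bench import sensors, viewer, job gives the robot as it stands. The module is installed in compiled form; this text tells all that it offers.
- The arm moves only by the shell command python3 -m pendant 'ROWS'. ROWS is JSON, a list that holds one entry, the list of rows, each a list of 7 numbers: the shift along the world's x, y, z in mm, then the turn, a rotation vector about the world's x, y, z in rad, then the closure, from 0 (fully open) to 1 (shut). In form: [[[dx, dy, dz, ax, ay, az, grip], ...]]. A call has 1 to 20 rows; each row shifts and turns the commanded pose from where the row before left it; what a row does not reach is not made up. A row lasts 1/10 s, in which the tool goes at most 50 mm and 8.59 degrees, less where a joint would pass 70% of its speed; a pose out of reach is approached as far as the arm can. A call is refused whole if a number of a shift passes 50 or a number of a turn 0.15, either way. A call with a gripper value outside its range is refused whole. The fingers move at their own pace and stop on an object; the grip force is fixed at half the most. Time passes only in rows, so rows that do not move let the fingers close. It gives the time, the measured TCP pose, the force, the opening and the grip force at its end, in the units of the state.
- sensors.read_state(): the state, without advancing time (a new reading comes with each control period).
- viewer.get_image(name): name is "scene" or "side" or "wrist"; returns the picture (400x640x3 uint8, red, green, blue); there is no depth.
- viewer.calibration(name): a dict with "intrinsics" (3x3 intrinsics, pixels), "xyz" and "rotation" of the camera in the world. Camera axes: x right, y down, z forward; pixel columns grow to the right and rows downward; lengths in m; the calibration is good to about 2 mm. The wrist camera is an equidistant fisheye: a pixel r from the principal point sees the ray r / f radians off the axis. A picture is of the moment at which its call begins: read the wrist's pose just before it. calibration takes no time and is no camera call; for the wrist camera it gives the pose at the moment of the call.
- job.finish_job(): hands the job in; it is judged then, once.
The state is a dict: "t": time; "joint_positions": joint angles; "joint_velocities": joint speeds; "joint_efforts": joint torques, N m; "tool_pos": TCP position; "tool_rot": TCP orientation; "contact_force": force on the tool from outside, world axes, zero at the start; "moment": the same for the moment, N m; "opening": finger opening in m; "grasp_force": force on a finger pad.
Only numpy, scipy, OpenCV 4.12 (cv2) and the standard library are available. Lean on these libraries where they do the work, as an engineer would, in place of code of your own. Each camera call takes 0.05 s, during which the arm holds its last target. There are 200 camera calls.

### The job

Three sealed slide boxes stand in the stand, and only by lifting them can you feel which are full and which are empty. Stand every full box upright on the floor of a bay of the rack and every empty one upright on the floor of the low tray; set them down rather than let them drop, do not tip them over, and leave the white dropper bottle where it is. The rack leaves room for fingers only at the narrow ends of a box and the stand only at its broad faces, so a box for the rack has to be stood on the desk and taken again the other way.

Things in the scene. Friction and masses are not known exactly. Their poses are not given: they have to be found in the camera images.
- box_1: Sealed slide box, teal, white lid, standing on end: 88 mm high, 32 mm thick, 52 mm wide (57 over the thin lid rim). All three look alike. Empty (80 to 120 g) or full of metal plates (380 to 535 g): only the weight tells, the number in the name says nothing. Starts in any pocket of the stand. Origin in the middle of one broad face; x along the width, y up along the height, z along the thickness.
- box_1_mid (a point): The centre of box_1 (44 mm above its foot), axes as its body.
- box_2: Sealed slide box, teal, white lid, standing on end: 88 mm high, 32 mm thick, 52 mm wide (57 over the thin lid rim). All three look alike. Empty (80 to 120 g) or full of metal plates (380 to 535 g): only the weight tells, the number in the name says nothing. Starts in any pocket of the stand. Origin in the middle of one broad face; x along the width, y up along the height, z along the thickness.
- box_2_mid (a point): The centre of box_2 (44 mm above its foot), axes as its body.
- box_3: Sealed slide box, teal, white lid, standing on end: 88 mm high, 32 mm thick, 52 mm wide (57 over the thin lid rim). All three look alike. Empty (80 to 120 g) or full of metal plates (380 to 535 g): only the weight tells, the number in the name says nothing. Starts in any pocket of the stand. Origin in the middle of one broad face; x along the width, y up along the height, z along the thickness.
- box_3_mid (a point): The centre of box_3 (44 mm above its foot), axes as its body.
- stand: Fixed stand: grey plate 86 x 190 mm, 5 mm thick, pockets at its y = -65, 0, +65 mm. A box stands on the plate, width along the stand's x. Two posts 100 mm high, 62 mm apart, cover its narrow sides: grip it across its 32 mm thickness only (33 mm free to the next box) and draw it straight up. Ribs 10 mm high lie beside the broad faces. Origin under its centre on the desk, z up.
- rack: Fixed rack for full boxes: grey plate 78 x 100 mm, 5 mm thick; three aluminium cheeks 48 mm long in x, 5 mm thick, 110 mm high, at y = -45, 0, +45 mm, make two open-topped bays 40 mm wide. A box stands in a bay with its width along x, between lips 12 mm high, 63 mm apart. Cheeks cover its broad faces and rise 17 mm above it: fingers fit only at its narrow ends. Origin under its centre, z up.
- rack_bay1 (a point): Middle of the floor of the bay on the rack's -y side, 5 mm above the desk; axes as the rack.
- rack_bay2 (a point): Middle of the floor of the bay on the rack's +y side, 5 mm above the desk; axes as the rack.
- tray: Fixed low grey tray for empty boxes, 150 mm (its x) by 115 mm (its y), walls 4 mm thick, rim 20 mm high, floor 4 mm above the desk. Origin under its centre on the desk, z up. Rack and tray may have changed places; between them lies clear desk, at least 50 mm wide, where a box can be set down.
- dropper: Bystander: white dropper bottle with a screw cap, 33 mm wide, 65 mm high, standing on the left. Origin under its centre. (To the right of the stand is a tall microscope, about 0.4 m high, and behind the desk a windowsill with a pile of magazines: keep the arm clear of both.)
There are look-alikes about, which are no part of the job. What is shaped like the box_2 but yellow is not meant.

How it is judged:
At the end, for the whole second after the job is handed in: Every box stands upright (within 7 degrees) and at rest: each full one (resting with over 2.4 N) on the floor of a rack bay, its centre within 12 mm of the bay's middle in x and y; each empty one (under 2.4 N) on the tray's floor within its rim; heights within 6 mm (linear speed of each of box_1, box_2, box_3 below 0.02 m/s and (angle between box_1's own y axis and vertical below 0.12 rad or angle between box_1's own y axis and vertical above 3.02 rad) and (angle between box_2's own y axis and vertical below 0.12 rad or angle between box_2's own y axis and vertical above 3.02 rad) and (angle between box_3's own y axis and vertical below 0.12 rad or angle between box_3's own y axis and vertical above 3.02 rad) and ((contact force between box_1 and rack above 2.4 N and x of box_1_mid in the frame of rack_bay1 between -0.012 and 0.012 m and y of box_1_mid in the frame of rack_bay1 between -0.012 and 0.012 m and z of box_1_mid in the frame of rack_bay1 between 0.038 and 0.05 m) or (contact force between box_1 and rack above 2.4 N and x of box_1_mid in the frame of rack_bay2 between -0.012 and 0.012 m and y of box_1_mid in the frame of rack_bay2 between -0.012 and 0.012 m and z of box_1_mid in the frame of rack_bay2 between 0.038 and 0.05 m) or (contact force between box_1 and tray below 2.4 N and x of box_1_mid in the frame of tray between -0.077 and 0.077 m and y of box_1_mid in the frame of tray between -0.06 and 0.06 m and z of box_1_mid in the frame of tray between 0.042 and 0.054 m)) and ((contact force between box_2 and rack above 2.4 N and x of box_2_mid in the frame of rack_bay1 between -0.012 and 0.012 m and y of box_2_mid in the frame of rack_bay1 between -0.012 and 0.012 m and z of box_2_mid in the frame of rack_bay1 between 0.038 and 0.05 m) or (contact force between box_2 and rack above 2.4 N and x of box_2_mid in the frame of rack_bay2 between -0.012 and 0.012 m and y of box_2_mid in the frame of rack_bay2 between -0.012 and 0.012 m and z of box_2_mid in the frame of rack_bay2 between 0.038 and 0.05 m) or (contact force between box_2 and tray below 2.4 N and x of box_2_mid in the frame of tray between -0.077 and 0.077 m and y of box_2_mid in the frame of tray between -0.06 and 0.06 m and z of box_2_mid in the frame of tray between 0.042 and 0.054 m)) and ((contact force between box_3 and rack above 2.4 N and x of box_3_mid in the frame of rack_bay1 between -0.012 and 0.012 m and y of box_3_mid in the frame of rack_bay1 between -0.012 and 0.012 m and z of box_3_mid in the frame of rack_bay1 between 0.038 and 0.05 m) or (contact force between box_3 and rack above 2.4 N and x of box_3_mid in the frame of rack_bay2 between -0.012 and 0.012 m and y of box_3_mid in the frame of rack_bay2 between -0.012 and 0.012 m and z of box_3_mid in the frame of rack_bay2 between 0.038 and 0.05 m) or (contact force between box_3 and tray below 2.4 N and x of box_3_mid in the frame of tray between -0.077 and 0.077 m and y of box_3_mid in the frame of tray between -0.06 and 0.06 m and z of box_3_mid in the frame of tray between 0.042 and 0.054 m))); the robot touches nothing.
It fails at once if a box is let fall, thrown or knocked: it moves faster than 0.45 m/s while no finger touches it ((linear speed of box_1 above 0.45 m/s and contact force between the fingers and box_1 below 0.1 N) or (linear speed of box_2 above 0.45 m/s and contact force between the fingers and box_2 below 0.1 N) or (linear speed of box_3 above 0.45 m/s and contact force between the fingers and box_3 below 0.1 N)).
It fails at once if a box is tipped over (angle between box_1's own y axis and vertical between 1 and 2.14 rad or angle between box_2's own y axis and vertical between 1 and 2.14 rad or angle between box_3's own y axis and vertical between 1 and 2.14 rad).
It fails at once if the dropper bottle is pushed away by more than 40 mm (distance of dropper from where it was at the start of the episode above 0.04 m).
It also fails if it takes over 72 s, if anything falls off the work surface, if the arm or the gripper's body presses on something with over 40 N, if the wrist force passes 120 N, or if a joint passes its speed limit or range.

## Working session

There is one attempt and no reset: what is moved stays moved. The work goes in short steps, Python scripts to look and compute and a shell command to move; the robot and the scene stay as the last step left them, time stands still between calls to the robot, and variables do not carry over. Pictures are saved under pics/ and viewed, at most 10 in all, crops included, and the job is handed in when it is done.

```bash
mkdir -p pics
python3 - <<'E'
from bench import sensors, viewer
import cv2, numpy as np
for n in ["scene","side"]:
    im=viewer.get_image(n); cv2.imwrite(f"pics/{n}0.png",im[:,:,::-1])
    c=viewer.calibration(n); print(n,np.round(c["intrinsics"],1).tolist(),np.round(c["xyz"],4),np.round(c["rotation"],4).tolist())
s=sensors.read_state(); print(s)
E
```

```text
scene [[362.3, 0.0, 317.0], [0.0, 362.3, 196.1], [0.0, 0.0, 1.0]] [-0.0125  0.8242  0.632 ] [0.1839, -0.429, 0.805, -0.3663]
side [[404.2, 0.0, 316.0], [0.0, 404.2, 194.6], [0.0, 0.0, 1.0]] [0.6745 1.1513 0.4838] [-0.0667, 0.0915, 0.862, -0.4941]
{'t': 0.1, 'joint_positions': array([-1.32995817e+00,  5.32892310e-02,  1.61414008e+00,  5.44746203e-06,
        1.47595429e+00, -1.18974937e-01]), 'joint_velocities': array([-0.00042598, -0.00196452, -0.00416443,  0.00051509,  0.00083204,
        0.00074209]), 'joint_efforts': array([-4.18763348e-04, -3.94901741e+01, -3.71362603e+01, -1.56959745e-04,
        3.98219941e-03, -1.14616975e-05]), 'tool_pos': array([ 0.21994801, -0.584439  ,  0.23019686]), 'tool_rot': array([-8.93978730e-04,  9.83860071e-01,  1.78937302e-01, -5.18227757e-05]), 'contact_force': array([ 0.57408623, -0.69716451,  0.40197983]), 'moment': array([ 0.04709919, -0.00078111, -0.01238505]), 'grasp_force': 0.0, 'opening': 0.08561849365734285}
```

View pics/scene0.png

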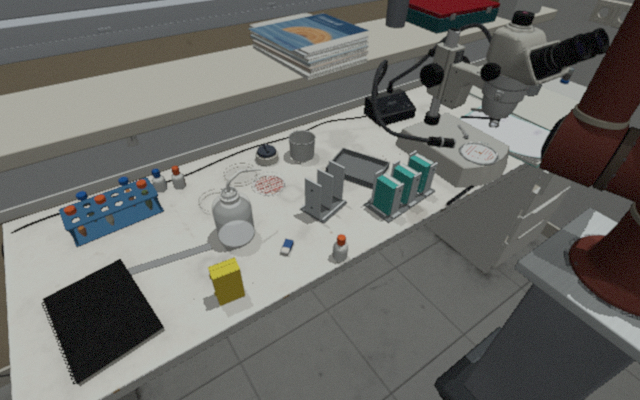

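View pics/side0.png

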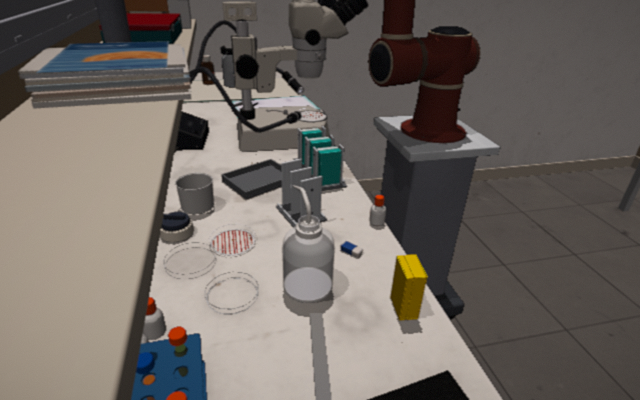

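The scene picture shows three teal boxes in the stand at about (387,193), (405,183) and (421,173). The rack is at (325,190), the tray at (360,167), the dropper at (341,248) and the microscope base at (455,150). 
What could be taken for the boxes: the teal ones above, which match the description; the yellow box at (227,280), a decoy; and the dark teal case on the sill at (450,12), which is not a box. I choose the three teal boxes with white lids and check them in a crop.

```bash
cat > h.py <<'E'
from bench import sensors, viewer
import cv2, numpy as np
from scipy.spatial.transform import Rotation as R
def cal(n):
    c=viewer.calibration(n); r=np.array(c["rotation"],float)
    M=r if r.shape==(3,3) else R.from_quat(np.r_[r[1:],r[0]]).as_matrix()
    return np.array(c["intrinsics"]),np.array(c["xyz"]),M
def cast(n,uv,z,c=None):
    K,p,M=c or cal(n); uv=np.atleast_2d(np.array(uv,float))
    q=np.c_[(uv[:,0]-K[0,2])/K[0,0],(uv[:,1]-K[1,2])/K[1,1]]
    if n=="wrist":
        th=np.hypot(*q.T)[:,None]; d=np.c_[q/np.maximum(th,1e-9)*np.sin(th),np.cos(th)]
    else: d=np.c_[q,np.ones(len(q))]
    d=d@M.T; return p+d*((z-p[2])/d[:,2:])
E
python3 - <<'E'
from h import *
im=cv2.imread("pics/scene0.png")
cv2.imwrite("pics/crop0.png",cv2.resize(im[130:270,290:490],None,fx=4,fy=4,interpolation=cv2.INTER_CUBIC))
for nm,uv,z in [("boxtops",[(381,178),(399,168),(415,158)],.093),("stand corners",[(366,208),(388,217),(436,190)],.005),("rack",[(303,208),(322,219),(347,204)],.005),("tray",[(331,163),(350,150),(389,163),(375,186)],.02),("dropper",[(341,260)],0),("micro",[(398,135),(462,185),(508,155)],.05),("desk edge",[(640,100)],0)]:
    print(nm,np.round(cast("scene",uv,z)[:,:2],3).tolist())
im=viewer.get_image("wrist"); cv2.imwrite("pics/w0.png",im[:,:,::-1]); print(cal("wrist"))
E
```

```text
boxtops [[0.453, 0.309], [0.458, 0.245], [0.467, 0.18]]
stand corners [[0.459, 0.338], [0.404, 0.314], [0.409, 0.135]]
rack [[0.546, 0.471], [0.488, 0.453], [0.497, 0.369]]
tray [[0.645, 0.313], [0.667, 0.227], [0.555, 0.174], [0.499, 0.275]]
dropper [[0.365, 0.488]]
micro [[0.617, 0.085], [0.356, 0.114], [0.372, -0.104]]
desk edge [[0.346, -0.953]]
(array([[309.70691629,   0.        , 322.85755571],
       [  0.        , 309.70691629, 202.32393096],
       [  0.        ,   0.        ,   1.        ]]), array([ 0.28662878, -0.56054399,  0.37368255]), array([[ 0.35131052, -0.89741547, -0.26688273],
       [-0.93625794, -0.33716459, -0.09869709],
       [-0.00141111,  0.2845444 , -0.95866182]]))
```

View pics/crop0.png

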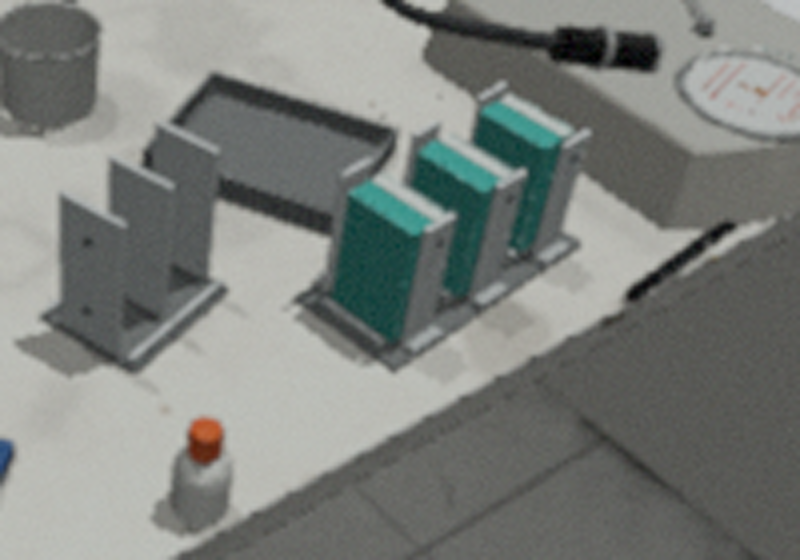

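The crop confirms the teal boxes with white lid halves, each between its posts in the stand. The rack shows three cheeks on the left, with the tray beyond them. I'll lift above the microscope and swing over for a view from above.

```bash
python3 -m pendant '[[[0,0,50,0,0,0,0],[0,0,50,0,0,0,0],[0,0,50,0,0,0,0],[0,0,50,0,0,0,0],[0,0,50,0,0,0,0],[10,0,45,0,0,0,0],[25,40,0,0,0,0,0],[25,40,0,0,0,0,0],[25,40,0,0,0,0,0],[25,40,0,0,0,0,0],[25,40,0,0,0,0,0],[25,40,0,0,0,0,0],[25,40,0,0,0,0,0],[25,40,0,0,0,0,0]]]'; python3 -c "
from h import *;print(sensors.read_state()['joint_positions'])"
```

```text
t: 1.55
tool_pos: [0.4306, -0.2632, 0.526]
tool_rot: [-0.0, 0.984, 0.179, -0.0]
contact_force: [-0.2, -0.0, -0.3]
opening: 0.0856
grasp_force: 0.0
[-6.96128827e-01 -2.34217042e-01  1.39934622e+00  1.78881125e-05
  1.97658983e+00  5.15123822e-01]
```

```bash
python3 -m pendant '[[[5,45,0,0,0,-0.03,0],[5,45,0,0,0,-0.03,0],[5,45,0,0,0,-0.03,0],[5,45,0,0,0,-0.03,0],[5,45,0,0,0,-0.03,0],[5,45,0,0,0,-0.03,0],[0,45,0,0,0,-0.03,0],[0,45,0,0,0,-0.03,0],[0,45,0,0,0,-0.03,0],[0,45,0,0,0,-0.03,0],[0,45,0,0,0,-0.03,0],[0,50,0,0,0,-0.03,0],[0,10,-50,0,0,0,0],[0,0,-50,0,0,0,0],[0,0,-30,0,0,0,0],[0,0,0,0,0,0,0]]]'
python3 - <<'E'
from h import *
c=cal("wrist"); np.savez("w1.npz",*c); print(c[1],np.round(c[2],3).tolist())
im=viewer.get_image("wrist"); cv2.imwrite("pics/w1.png",im[:,:,::-1])
print(sensors.read_state()['joint_positions'])
E
```

```text
t: 3.15
tool_pos: [0.4581, 0.2893, 0.3902]
tool_rot: [0.002, 1.0, 0.0, -0.005]
contact_force: [-1.5, -0.6, -0.9]
opening: 0.0857
grasp_force: 0.0
[0.530871   0.28875276 0.53278885] [[-0.0, -0.956, -0.295], [-1.0, 0.002, -0.005], [0.005, 0.295, -0.956]]
[ 4.25491853e-01 -1.83630248e-01  1.57166406e+00  1.88890834e-05
  1.75915369e+00  1.99632761e+00]
```

View pics/w1.png

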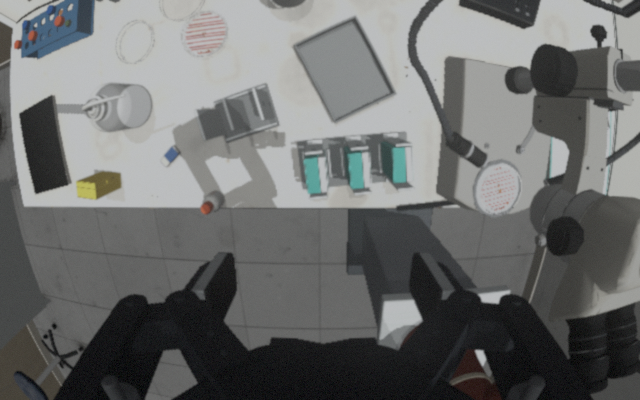

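The wrist view shows the stand at (350,165) with the boxes at (316,170), (357,165) and (398,158). The rack is at (245,113), turned a little, the tray at (345,68), and the dropper cap at (208,206). I'll enlarge the area to pick out corners.

Run:
```python
from h import *
im=cv2.imread("pics/w1.png")
c=cv2.resize(im[10:210,190:420],None,fx=3,fy=3,interpolation=cv2.INTER_CUBIC)
cv2.imwrite("pics/w1c.png",c)
z=np.load("w1.npz"); c=(z["arr_0"],z["arr_1"],z["arr_2"])
hsv=cv2.cvtColor(im,cv2.COLOR_BGR2HSV)
m=((hsv[...,0]>78)&(hsv[...,0]<95)&(hsv[...,1]>110)).astype(np.uint8)
n,l,st,ce=cv2.connectedComponentsWithStats(m)
for i in range(1,n):
    if st[i,4]>60:
        ct=cv2.findContours((l==i).astype(np.uint8),0,2)[0][0]; r=cv2.minAreaRect(ct)
        print(st[i],r, np.round(cast("wrist",cv2.boxPoints(r),.093,c)[:,:2],3).tolist())
# tray: mid-grey
g=cv2.cvtColor(im,cv2.COLOR_BGR2GRAY)
m=((g<150)).astype(np.uint8); n,l,st,ce=cv2.connectedComponentsWithStats(m[10:125,285:400])
i=1+np.argmax(st[1:,4]); ct=cv2.findContours((l==i).astype(np.uint8),0,2,offset=(285,10))[0]; ct=max(ct,key=cv2.contourArea); r=cv2.minAreaRect(ct); q=cv2.boxPoints(r); P=cast("wrist",q,.02,c)[:,:2]
print("tray",q.tolist(),P.round(4).tolist(),P.mean(0),[np.linalg.norm(P[k]-P[k-1]) for k in range(4)])
```

```text
tray [[291.00006103515625, 44.99998474121094], [355.4000244140625, 12.79998779296875], [395.800048828125, 93.59999084472656], [331.40008544921875, 125.79998779296875]] [[0.6404, 0.3377], [0.6979, 0.2325], [0.5608, 0.1652], [0.5041, 0.272]] [0.60078926 0.25186051] [np.float64(0.15128010419335042), np.float64(0.119904197597462), np.float64(0.15277338849990602), np.float64(0.12085642817863396)]
```

View pics/w1c.png

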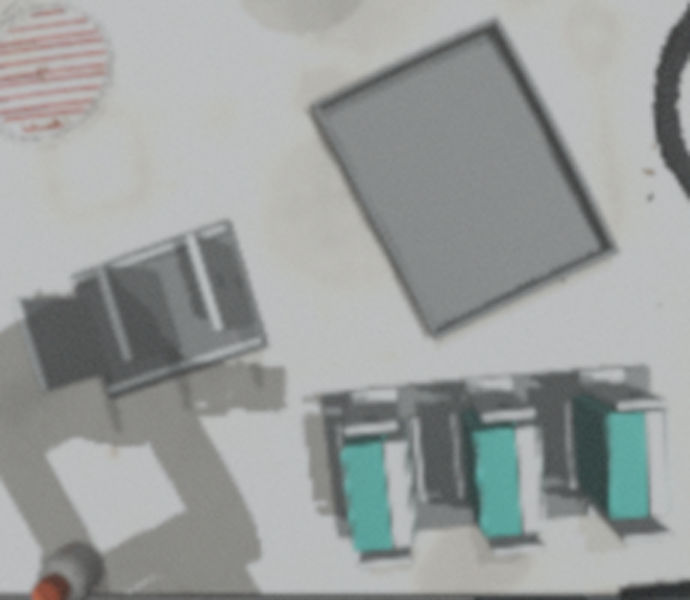

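The crop shows the box tops at crop corners around L(343,443), M(472,427) and R(605,410). The cheek tops are at (100,270)-(127,360) and (190,235)-(220,330), and the tray is clear and well outlined. Next I'll cast these.

Run:
```python
from h import *
z=np.load("w1.npz"); c=(z["arr_0"],z["arr_1"],z["arr_2"])
f=lambda X,h: cast("wrist",np.array(X)/3.+[190-1/3,10-1/3],h,c)[:,:2]
B=dict(L=[(343,443),(412,436),(411,552),(358,556)],M=[(472,427),(538,421),(541,538),(487,541)],R=[(606,411),(663,403),(668,518),(613,521)])
for k,v in B.items():
    P=f(v,.093); print(k,P.mean(0).round(4),"thick",np.linalg.norm(P[0]-P[1]).round(4),"wid",np.linalg.norm(P[0]-P[3]).round(4),"yaw",np.arctan2(*(P[0]-P[3])[::-1]).round(3),np.arctan2(*(P[1]-P[2])[::-1]).round(3))
P=f([(100,270),(127,360),(190,235),(220,331),(22,299),(45,390)],.11); print("cheeks",P.round(4).tolist())
P=f([(231,220),(267,343),(110,397),(75,275)],.012);print("rack lips/plate",P.round(4).tolist())
im=cv2.imread("pics/w1.png");print(im[10+490//3,190+370//3],im[10+490//3,190+398//3],im[10+200//3,190+450//3])
print(f([(60,560)],.03))
```

```text
L [0.4359 0.2954] thick 0.0331 wid 0.0566 yaw 0.116 -0.006
M [0.4435 0.233 ] thick 0.0319 wid 0.057 yaw 0.148 0.059
R [0.4535 0.1694] thick 0.0291 wid 0.0551 yaw 0.114 0.107
cheeks [[0.5495, 0.4247], [0.5065, 0.4129], [0.5631, 0.3813], [0.5182, 0.3682], [0.5387, 0.4648], [0.4943, 0.4551]]
rack lips/plate [[0.578, 0.3793], [0.5077, 0.36], [0.4799, 0.4531], [0.552, 0.4716]]
[154 163  93] [190 189 187] [142 142 139]
[[0.38723365 0.48581549]]
```

```bash
python3 -m pendant '[[[-5,1,-40,0,0,0.03,0.41],[-5,1,-40,0,0,0.03,0.41],[-5,2,-40,0,0,0.03,0.41],[-5,2,-40,0,0,0.04,0.41],[-2,0,-40,0,0,0,0.41],[0,0,-30,0,0,0,0.41],[0,0,0,0,0,0,0.41],[0,0,0,0,0,0,0.41]]]'
python3 - <<'E'
from h import *
s=sensors.read_state(); print(s['tool_pos'],s['tool_rot'],s['opening'],R.from_quat(np.r_[s['tool_rot'][1:],s['tool_rot'][0]]).as_matrix().round(3).tolist())
c=cal("wrist"); np.savez("w2.npz",*c)
im=viewer.get_image("wrist"); cv2.imwrite("pics/w2.png",im[:,:,::-1])
E
```

```text
t: 4.0
tool_pos: [0.4397, 0.2964, 0.1702]
tool_rot: [-0.001, 0.998, 0.065, 0.002]
contact_force: [-0.1, 0.0, 1.1]
opening: 0.0502
grasp_force: 0.0
[0.43968823 0.29643314 0.17017578] [-6.52923608e-04  9.97904146e-01  6.46861375e-02  1.61018851e-03] 0.05023744251531957 [[0.992, 0.129, 0.003], [0.129, -0.992, 0.002], [0.003, -0.001, -1.0]]
```

View pics/w2.png

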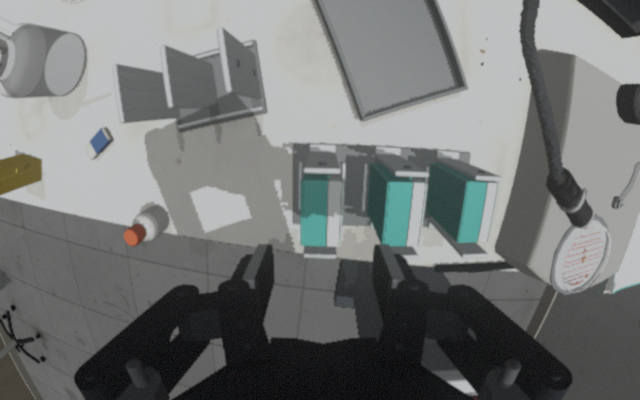

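The fingers straddle box L, whose top spans about (301,174) to (343,247). It is centred on the finger line at column 322. I'll cast the tops and the rack from this nearer view.

Run:
```python
from h import *
z=np.load("w2.npz"); c=(z["arr_0"],z["arr_1"],z["arr_2"])
for k,v in dict(L=[(301,174),(343,172),(344,246),(303,247)],M=[(382,176),(425,176),(420,246),(384,247)]).items():
    P=cast("wrist",v,.093,c)[:,:2]; print(k,P.mean(0).round(4),np.linalg.norm(P[0]-P[1]).round(4),np.linalg.norm(P[1]-P[2]).round(4),[np.arctan2(*(P[a]-P[b])[::-1]).round(3) for a,b in((0,3),(1,2))])
im=cv2.imread("pics/w2.png"); cv2.imwrite("pics/w2c.png",cv2.resize(im[20:140,100:280],None,fx=4,fy=4,interpolation=cv2.INTER_CUBIC))
```

```text
L [0.4388 0.2953] 0.0305 0.0585 [np.float64(0.135), np.float64(0.161)]
M [0.4455 0.2338] 0.0335 0.0575 [np.float64(0.215), np.float64(0.156)]
```

View pics/w2c.png

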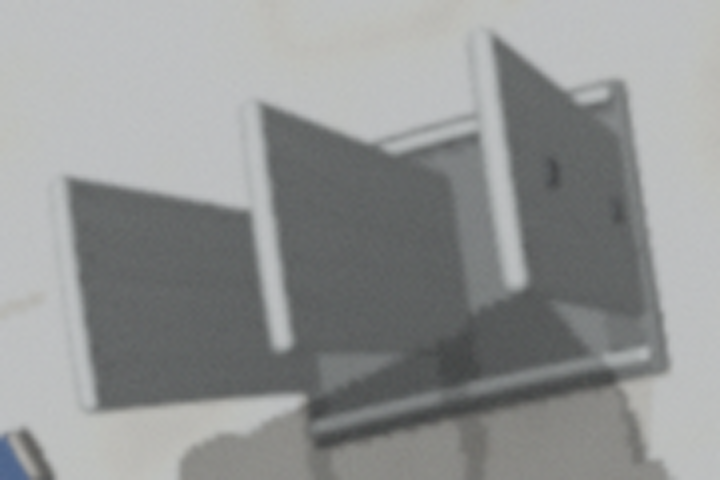

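The crop shows the three cheek tops clearly as strips: left (58,180)-(88,407), middle (252,103)-(281,350) and right (482,35)-(514,288).

```bash
python3 -m pendant '[[[0,-1,-40,0,0,0,0.41],[0,0,-40,0,0,0,0.41],[0,0,-25,0,0,0,0.41],[0,0,-15,0,0,0,0.41],[0,0,-4,0,0,0,0.41],[0,0,0,0,0,0,1],[0,0,0,0,0,0,1],[0,0,0,0,0,0,1],[0,0,0,0,0,0,1],[0,0,0,0,0,0,1],[0,0,0,0,0,0,1]]]'
python3 - <<'E'
from h import *
z=np.load("w2.npz"); c=(z["arr_0"],z["arr_1"],z["arr_2"])
f=lambda X,h: cast("wrist",np.array(X)/4.+[100-3/8,20-3/8],h,c)[:,:2]
P=f([(58,180),(88,407),(252,103),(281,350),(482,35),(514,288)],.11); print(P.round(4).tolist(), P.mean(0))
print([np.arctan2(*(P[k]-P[k+1])[::-1]).round(3) for k in(0,2,4)],[np.linalg.norm(P[k]-P[k+1]).round(4) for k in(0,2,4)])
m=(P[::2]+P[1::2])/2; d=m[0]-m[2]; print(m.round(4).tolist(),np.linalg.norm(d),np.arctan2(-d[0],d[1]))
P=f([(622,82),(664,372),(315,442)],.005); print(P.round(4).tolist(), (P[0]+P[2])/2)
E
```

```text
t: 5.15
tool_pos: [0.4434, 0.2979, 0.0509]
tool_rot: [-0.003, 0.998, 0.065, 0.005]
contact_force: [-3.4, 1.7, 14.2]
opening: 0.0314
grasp_force: 64.3
[[0.5384, 0.468], [0.4943, 0.4558], [0.551, 0.4243], [0.506, 0.4125], [0.5628, 0.381], [0.5187, 0.3692]] [0.52852774 0.41849744]
[np.float64(0.271), np.float64(0.257), np.float64(0.262)] [np.float64(0.0457), np.float64(0.0465), np.float64(0.0456)]
[[0.5163, 0.4619], [0.5285, 0.4184], [0.5407, 0.3751]] 0.09017757754318217 0.2739036361185015
[[0.5783, 0.3814], [0.5049, 0.3613], [0.4798, 0.4558]] [0.52901312 0.41857374]
```

```bash
python3 -m pendant '[[[0,0,10,0,0,0,1],[0,0,20,0,0,0,1],[0,0,30,0,0,0,1],[0,0,40,0,0,0,1],[0,0,30,0,0,0,1],[0,0,20,0,0,0,1],[0,0,0,0,0,0,1],[0,0,0,0,0,0,1],[0,0,0,0,0,0,1],[0,0,0,0,0,0,1]]]'
python3 - <<'E'
from h import *
s=sensors.read_state(); print(s['tool_pos'],s['contact_force'],s['moment'],s['joint_efforts'])
E
```

```text
t: 6.15
tool_pos: [0.437, 0.2943, 0.191]
tool_rot: [0.001, 0.998, 0.065, -0.002]
contact_force: [0.2, -0.5, -5.8]
opening: 0.0315
grasp_force: 61.8
[0.43697231 0.29432085 0.19100667] [ 0.24280575 -0.45797409 -5.7545762 ] [-0.02740655 -0.04118094  0.00121517] [-2.68943470e-03 -3.27590203e+01 -3.97704613e+01  9.17428377e-03
  3.46126221e-02 -6.23935694e-05]
```

```bash
python3 -m pendant '[[[20,8,0,0,0,0.02,1],[38,15,0,0,0,0.03,1],[38,15,0,0,0,0.03,1],[38,15,0,0,0,0.03,1],[20,9,-10,0,0,0.03,1],[9,4,-30,0,0,0,1],[0,0,-40,0,0,0,1],[0,0,-30,0,0,0,1],[0,0,-15,0,0,0,1],[0,0,-8,0,0,0,1],[0,0,0,0,0,0,1],[0,0,0,0,0,0,1]]]'
```

```text
t: 7.35
tool_pos: [0.6023, 0.3615, 0.0624]
tool_rot: [-0.0, 0.991, 0.134, 0.002]
contact_force: [-0.3, -0.2, -5.0]
opening: 0.0317
grasp_force: 61.6
```

```bash
python3 -m pendant '[[[0,0,-7,0,0,0,1],[0,0,-3,0,0,0,1],[0,0,-2,0,0,0,1],[0,0,0,0,0,0,1],[0,0,0,0,0,0,1]]]'; python3 -m pendant '[[[0,0,-2,0,0,0,1],[0,0,0,0,0,0,1],[0,0,0,0,0,0,1]]]'
```

```text
t: 7.85
tool_pos: [0.601, 0.3608, 0.0483]
tool_rot: [0.0, 0.991, 0.134, -0.0]
contact_force: [0.1, -0.1, -5.2]
opening: 0.0313
grasp_force: 61.7
t: 8.15
tool_pos: [0.601, 0.3608, 0.0462]
tool_rot: [0.0, 0.991, 0.134, -0.0]
contact_force: [0.0, -0.1, -5.7]
opening: 0.0312
grasp_force: 61.7
```

```bash
python3 -m pendant '[[[0,0,-2,0,0,0,1],[0,0,0,0,0,0,1],[0,0,0,0,0,0,1]]]'; python3 -m pendant '[[[0,0,-2,0,0,0,1],[0,0,0,0,0,0,1],[0,0,0,0,0,0,1]]]'
```

```text
t: 8.45
tool_pos: [0.6014, 0.361, 0.046]
tool_rot: [-0.0, 0.991, 0.135, 0.0]
contact_force: [-4.9, -3.1, 5.2]
opening: 0.0311
grasp_force: 62.7
t: 8.75
tool_pos: [0.6016, 0.3611, 0.046]
tool_rot: [0.0, 0.991, 0.135, 0.0]
contact_force: [-8.9, -4.4, 14.8]
opening: 0.0313
grasp_force: 63.9
```

```bash
python3 -m pendant '[[[0,0,3,0,0,0,1],[0,0,0,0,0,0,0.4],[0,0,0,0,0,0,0.4],[0,0,0,0,0,0,0.4],[0,0,0,0,0,0,0.4],[0,0,20,0,0,0,0.4],[0,0,40,0,0,0,0.3],[0,0,40,0,0,0.1,0],[0,0,0,0,0,0.147,0],[0,0,0,0,0,0.147,0],[0,0,0,0,0,0.147,0],[0,0,0,0,0,0.147,0],[0,0,0,0,0,0.147,0],[0,0,0,0,0,0.147,0],[0,0,0,0,0,0.147,0],[0,0,0,0,0,0.147,0],[0,0,0,0,0,0.147,0],[0,0,0,0,0,0.147,0]]]'; python3 -m pendant '[[[0,0,0,0,0,0,0]]]'
python3 - <<'E'
from h import *
s=sensors.read_state(); print(s['tool_pos'],R.from_quat(np.r_[s['tool_rot'][1:],s['tool_rot'][0]]).as_matrix().round(3).tolist(),s['joint_positions'])
c=cal("wrist"); np.savez("w3.npz",*c)
im=viewer.get_image("wrist"); cv2.imwrite("pics/w3.png",im[:,:,::-1])
E
```

```text
t: 10.55
tool_pos: [0.6011, 0.3609, 0.1451]
tool_rot: [0.0, 0.603, 0.797, 0.0]
contact_force: [-0.8, -0.7, 0.1]
opening: 0.0851
grasp_force: 0.0
t: 10.65
tool_pos: [0.6011, 0.3609, 0.1452]
tool_rot: [0.0, 0.606, 0.795, 0.0]
contact_force: [0.0, -0.7, -0.6]
opening: 0.0856
grasp_force: 0.0
[0.60111571 0.36086069 0.14515192] [[-0.265, 0.964, 0.0], [0.964, 0.265, 0.0], [0.0, 0.0, -1.0]] [4.34611591e-01 2.88100720e-01 1.49518897e+00 2.97709022e-05
 1.35822261e+00 1.65917917e-01]
```

View pics/w3.png

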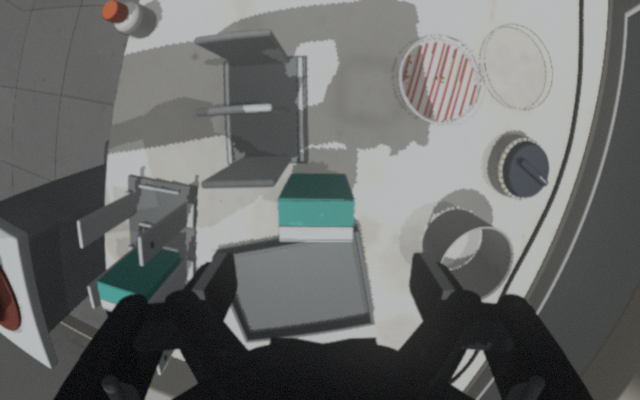

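The box stands upright on the desk, its top spanning about (279,199) to (352,242). The rack is empty at (255,110), and the cup at (465,250) leaves room for the right finger.

Run:
```python
from h import *
z=np.load("w3.npz"); c=(z["arr_0"],z["arr_1"],z["arr_2"])
P=cast("wrist",[(279,199),(354,199),(352.5,241),(281,242.5)],.088,c)[:,:2]; print(P.round(4).tolist(),P.mean(0),np.linalg.norm(P[0]-P[3]),np.linalg.norm(P[0]-P[1]),np.arctan2(*(P[1]-P[0])[::-1]))
P=cast("wrist",[(422,240),(430,215)],.07,c)[:,:2];print("cup",P)
# cheek tops
P=cast("wrist",[(213,108.5),(271,107),(204,185),(278,183),(197,38),(273,32)],.11,c)[:,:2];print(P.round(4).tolist())
```

```text
[[0.5673, 0.3663], [0.6162, 0.3797], [0.6243, 0.3499], [0.5758, 0.3353]] [0.59590031 0.35781135] 0.03213784445324504 0.050750884066476605 0.26797450144186347
cup [[0.68229234 0.35750204]
 [0.68091661 0.37889541]]
[[0.5169, 0.4168], [0.5512, 0.4252], [0.5205, 0.3694], [0.5659, 0.3827], [0.495, 0.4572], [0.5405, 0.4686]]
```

```bash
python3 -m pendant '[[[-5,-1.5,-30,0,0,0,0],[0,0,-30,0,0,0,0],[0,0,-24,0,0,0,0],[0,0,-12,0,0,0,0],[0,0,-3,0,0,0,0],[0,0,0,0,0,0,1],[0,0,0,0,0,0,1],[0,0,0,0,0,0,1],[0,0,0,0,0,0,1],[0,0,0,0,0,0,1]]]';  python3 -m pendant '[[[0,0,10,0,0,0,1],[0,0,25,0,0,0,1],[0,0,40,0,0,0,1],[0,0,35,0,0,0,1],[0,0,20,0,0,0,1],[0,0,10,0,0,0,1],[0,0,0,0,0,0,1],[0,0,0,0,0,0,1]]]'
python3 - <<'E'
from h import *
s=sensors.read_state(); print(s['tool_pos'],R.from_quat(np.r_[s['tool_rot'][1:],s['tool_rot'][0]]).as_matrix().round(3).tolist(),s['joint_positions'])
E
```

```text
t: 11.7
tool_pos: [0.5971, 0.3599, 0.0485]
tool_rot: [0.001, 0.606, 0.796, 0.001]
contact_force: [-1.5, -1.3, 5.3]
opening: 0.0512
grasp_force: 64.1
t: 12.5
tool_pos: [0.595, 0.3588, 0.1839]
tool_rot: [-0.001, 0.606, 0.796, -0.002]
contact_force: [-0.5, -0.2, -5.9]
opening: 0.0515
grasp_force: 64.4
[0.59500307 0.35883069 0.18391775] [[-0.266, 0.964, -0.003], [0.964, 0.266, -0.002], [-0.001, -0.003, -1.0]] [ 4.35698181e-01  2.46010217e-01  1.47882797e+00 -3.62042197e-05
  1.42026448e+00  1.66751133e-01]
```

```bash
python3 -m pendant '[[[-12,14,0,0,0,0,1],[-24,27,0,0,0,0,1],[-24,27,0,0,0,0,1],[-10,11,0,0,0,0,1],[-2,3,0,0,0,0,1],[0,0,0,0,0,0,1],[0,0,0,0,0,0,1],[0,0,-10,0,0,0,1],[0,0,-10,0,0,0,1],[0,0,-8,0,0,0,1],[0,0,-5,0,0,0,1],[0,0,-5,0,0,0,1],[0,0,0,0,0,0,1]]]'
```

```text
t: 13.8
tool_pos: [0.5236, 0.441, 0.1471]
tool_rot: [-0.0, 0.606, 0.796, -0.001]
contact_force: [-0.2, -0.8, -5.6]
opening: 0.0518
grasp_force: 64.4
```

Still free at 9 mm below the cheek tops, so I continue down.

```bash
python3 -m pendant '[[[0,0,-10,0,0,0,1],[0,0,-20,0,0,0,1],[0,0,-20,0,0,0,1],[0,0,-15,0,0,0,1],[0,0,-10,0,0,0,1],[0,0,-5,0,0,0,1],[0,0,0,0,0,0,1],[0,0,0,0,0,0,1]]]'; python3 -m pendant '[[[0,0,-6,0,0,0,1],[0,0,-4,0,0,0,1],[0,0,0,0,0,0,1],[0,0,0,0,0,0,1]]]'
```

```text
t: 14.6
tool_pos: [0.5247, 0.4417, 0.0693]
tool_rot: [0.0, 0.606, 0.796, 0.001]
contact_force: [-0.5, -0.1, -5.1]
opening: 0.0518
grasp_force: 64.4
t: 15.0
tool_pos: [0.5239, 0.4412, 0.058]
tool_rot: [-0.0, 0.606, 0.796, -0.0]
contact_force: [0.2, 0.6, -5.5]
opening: 0.0516
grasp_force: 64.4
```

```bash
python3 -m pendant '[[[0,0,-3,0,0,0,1],[0,0,0,0,0,0,1],[0,0,0,0,0,0,1]]]'; python3 -m pendant '[[[0,0,-2,0,0,0,1],[0,0,0,0,0,0,1],[0,0,0,0,0,0,1]]]'; python3 -m pendant '[[[0,0,-2,0,0,0,1],[0,0,0,0,0,0,1],[0,0,0,0,0,0,1]]]'
```

```text
t: 15.3
tool_pos: [0.524, 0.4413, 0.0551]
tool_rot: [-0.0, 0.606, 0.796, -0.0]
contact_force: [0.1, -0.7, -5.5]
opening: 0.0516
grasp_force: 64.4
t: 15.6
tool_pos: [0.5243, 0.4415, 0.0536]
tool_rot: [0.0, 0.606, 0.796, 0.0]
contact_force: [0.1, -0.1, -3.7]
opening: 0.0518
grasp_force: 64.4
t: 15.9
tool_pos: [0.5244, 0.4416, 0.0536]
tool_rot: [0.0, 0.606, 0.796, 0.0]
contact_force: [-4.7, -2.2, 4.7]
opening: 0.0514
grasp_force: 65.4
```

```bash
python3 -m pendant '[[[0,0,2,0,0,0,0],[0,0,0,0,0,0,0],[0,0,0,0,0,0,0],[0,0,0,0,0,0,0],[0,0,20,0,0,0,0],[0,0,40,0,0,0,0],[0,0,45,0,0,0,0],[0,0,30,0,0,-0.142,0],[-8,-20,0,0,0,-0.142,0],[-8,-20,0,0,0,-0.142,0],[-8,-20,0,0,0,-0.142,0.2],[-8,-20,0,0,0,-0.142,0.41],[-8,-20,0,0,0,-0.142,0.41],[-8,-20,0,0,0,-0.142,0.41],[-8,-20,0,0,0,-0.142,0.41],[-8,-20,0,0,0,-0.142,0.41],[-8,-20,0,0,0,-0.142,0.41],[-6,-20,0,0,0,-0.142,0.41],[-1,-8,0,0,0,-0.148,0.41],[0,0,0,0,0,0,0.41]]]'; python3 -m pendant '[[[0,0,0,0,0,0,0.41]]]'
python3 - <<'E'
from h import *
s=sensors.read_state(); print(s['tool_pos'],R.from_quat(np.r_[s['tool_rot'][1:],s['tool_rot'][0]]).as_matrix().round(3).tolist(),s['joint_positions'])
c=cal("wrist"); np.savez("w4.npz",*c)
im=viewer.get_image("wrist"); cv2.imwrite("pics/w4.png",im[:,:,::-1])
E
```

```text
t: 17.9
tool_pos: [0.445, 0.2326, 0.1883]
tool_rot: [-0.0, 0.998, 0.064, 0.0]
contact_force: [0.7, 0.7, -0.2]
opening: 0.0505
grasp_force: 0.0
t: 18.0
tool_pos: [0.4452, 0.2335, 0.1884]
tool_rot: [-0.0, 0.998, 0.066, 0.0]
contact_force: [0.3, 0.1, 0.3]
opening: 0.0502
grasp_force: 0.0
[0.44519833 0.23347474 0.18841765] [[0.991, 0.132, 0.0], [0.132, -0.991, 0.0], [0.0, -0.0, -1.0]] [ 3.34713755e-01 -2.16179041e-01  1.93831726e+00  2.56214861e-04
  1.41891790e+00  1.77300249e+00]
```

View pics/w4.png

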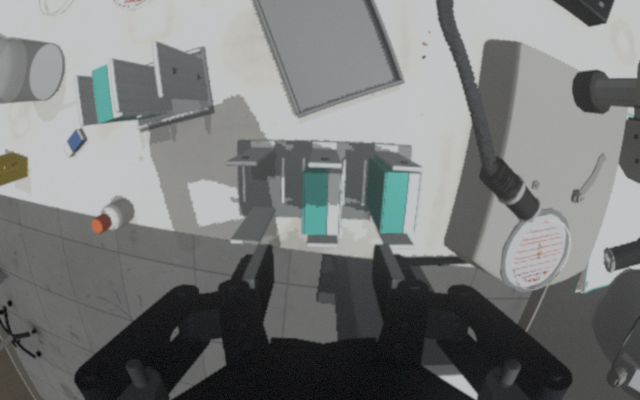

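Box one stands in the left bay of the rack at (103,92). Box M, its top spanning columns 303 to 343, is centred between the fingers. I descend, grip and lift.

```bash
python3 -m pendant '[[[0,0,-40,0,0,0,0.41],[0,0,-40,0,0,0,0.41],[0,0,-35,0,0,0,0.41],[0,0,-18,0,0,0,0.41],[0,0,-8,0,0,0,0.41],[0,0,0,0,0,0,1],[0,0,0,0,0,0,1],[0,0,0,0,0,0,1],[0,0,0,0,0,0,1],[0,0,0,0,0,0,1]]]'; python3 -m pendant '[[[0,0,10,0,0,0,1],[0,0,20,0,0,0,1],[0,0,30,0,0,0,1],[0,0,40,0,0,0,1],[0,0,30,0,0,0,1],[0,0,20,0,0,0,1],[0,0,0,0,0,0,1],[0,0,0,0,0,0,1],[0,0,0,0,0,0,1]]]'
```

```text
t: 19.05
tool_pos: [0.4468, 0.2346, 0.0493]
tool_rot: [-0.001, 0.998, 0.066, 0.002]
contact_force: [-0.2, 2.0, 5.6]
opening: 0.0317
grasp_force: 59.5
t: 19.95
tool_pos: [0.4439, 0.233, 0.1952]
tool_rot: [0.0, 0.998, 0.065, -0.002]
contact_force: [-0.0, 0.9, -1.0]
opening: 0.0316
grasp_force: 59.0
```

Box M pulls 1.0 N, so it is empty and goes to the tray. First I triangulate the lamp's gooseneck near the tray.

Run:
```python
from h import *
A=[(384,62),(376,75),(374,90),(376,105),(386,119),(400,128),(420,137),(440,142)]
B=[(200,45),(208,52),(213,68),(222,90),(232,108),(245,120),(262,128),(285,120)]
ca,cb=cal("scene"),cal("side")
ray=lambda n,c,uv:(cast(n,uv,0 if True else 0,c)-c[1])
out=[]
Bd=[]
for i in range(len(B)-1):
    for t in np.linspace(0,1,12): Bd.append(np.array(B[i])*(1-t)+np.array(B[i+1])*t)
for a in A:
    da=ray("scene",ca,a)[0]; da/=np.linalg.norm(da); best=None
    for b in Bd:
        db=ray("side",cb,b)[0]; db/=np.linalg.norm(db)
        t=np.linalg.lstsq(np.c_[da,-db],cb[1]-ca[1],rcond=None)[0]
        p=ca[1]+t[0]*da; q=cb[1]+t[1]*db; g=np.linalg.norm(p-q)
        if best is None or g<best[0]: best=(g,(p+q)/2,b)
    print(a,best[2].round(0),best[1].round(3),best[0].round(4))
```

```text
(384, 62) [213.  67.] [0.689 0.115 0.253] 0.0009
(376, 75) [218.  80.] [0.679 0.148 0.228] 0.0001
(374, 90) [225.  95.] [0.666 0.161 0.194] 0.0018
(376, 105) [234. 110.] [0.647 0.165 0.158] 0.0007
(386, 119) [247. 121.] [0.618 0.147 0.122] 0.0008
(400, 128) [256. 125.] [0.592 0.112 0.096] 0.0
(420, 137) [279. 122.] [0.528 0.098 0.095] 0.0001
(440, 142) [285. 120.] [0.501 0.041 0.077] 0.0055
```

```bash
python3 -m pendant '[[[20,5,0,0,0,0.05,1],[40,10,0,0,0,0.06,1],[40,10,0,0,0,0.06,1],[40,11,0,0,0,0.06,1],[24,7,0,0,0,0.06,1],[10,2,-10,0,0,0.037,1],[2,0,-30,0,0,0,1],[0,0,-35,0,0,0,1],[0,0,-25,0,0,0,1],[0,0,-15,0,0,0,1],[0,0,-10,0,0,0,1],[0,0,-6,0,0,0,1],[0,0,0,0,0,0,1],[0,0,0,0,0,0,1]]]'; python3 -m pendant '[[[0,0,-3,0,0,0,1],[0,0,-2,0,0,0,1],[0,0,0,0,0,0,1],[0,0,0,0,0,0,1]]]'
```

```text
t: 21.35
tool_pos: [0.622, 0.2786, 0.0677]
tool_rot: [-0.0, 0.974, 0.226, 0.001]
contact_force: [-0.6, -0.8, -1.2]
opening: 0.0314
grasp_force: 59.0
t: 21.75
tool_pos: [0.621, 0.2783, 0.0613]
tool_rot: [-0.0, 0.974, 0.226, 0.0]
contact_force: [0.5, 0.2, -0.3]
opening: 0.0315
grasp_force: 59.0
```

```bash
python3 -m pendant '[[[0,0,-4,0,0,0,1],[0,0,-3,0,0,0,1],[0,0,0,0,0,0,1],[0,0,0,0,0,0,1]]]'; python3 -m pendant '[[[0,0,-2,0,0,0,1],[0,0,0,0,0,0,1],[0,0,0,0,0,0,1]]]'; python3 -m pendant '[[[0,0,-2,0,0,0,1],[0,0,0,0,0,0,1],[0,0,0,0,0,0,1]]]'
```

```text
t: 22.15
tool_pos: [0.6208, 0.2783, 0.0539]
tool_rot: [0.0, 0.974, 0.226, -0.0]
contact_force: [0.6, -0.2, -1.0]
opening: 0.0313
grasp_force: 59.0
t: 22.45
tool_pos: [0.621, 0.2783, 0.0522]
tool_rot: [0.0, 0.974, 0.226, -0.0]
contact_force: [0.5, -0.1, -0.6]
opening: 0.032
grasp_force: 59.0
t: 22.75
tool_pos: [0.621, 0.2783, 0.0502]
tool_rot: [-0.0, 0.974, 0.226, -0.0]
contact_force: [0.4, -0.1, -1.5]
opening: 0.0317
grasp_force: 59.0
```

```bash
python3 -m pendant '[[[0,0,-2,0,0,0,1],[0,0,0,0,0,0,1],[0,0,0,0,0,0,1]]]'; python3 -m pendant '[[[0,0,-2,0,0,0,1],[0,0,0,0,0,0,1],[0,0,0,0,0,0,1]]]'
```

```text
t: 23.05
tool_pos: [0.6212, 0.2784, 0.0484]
tool_rot: [-0.0, 0.974, 0.226, 0.0]
contact_force: [0.3, -0.2, -0.1]
opening: 0.0313
grasp_force: 59.1
t: 23.35
tool_pos: [0.6214, 0.2785, 0.0484]
tool_rot: [0.0, 0.974, 0.226, 0.0]
contact_force: [-4.4, -1.6, 8.5]
opening: 0.0317
grasp_force: 60.0
```

```bash
python3 -m pendant '[[[0,0,3,0,0,0,1],[0,0,0,0,0,0,0.4],[0,0,0,0,0,0,0.4],[0,0,0,0,0,0,0.4],[0,0,0,0,0,0,0.41],[0,0,20,0,0,0,0.41],[0,0,40,0,0,0,0.41],[0,0,50,0,0,0,0.41],[0,0,30,0,0,0,0.41],[-24,-15,0,0,0,-0.05,0.41],[-38,-25,0,0,0,-0.08,0.41],[-38,-25,0,0,0,-0.08,0.41],[-38,-25,0,0,0,-0.08,0.41],[-22,-14,0,0,0,-0.037,0.41],[-8,-5,0,0,0,0,0.41],[0,0,0,0,0,0,0.41],[0,0,0,0,0,0,0.41]]]'
python3 - <<'E'
from h import *
s=sensors.read_state(); print(s['tool_pos'],R.from_quat(np.r_[s['tool_rot'][1:],s['tool_rot'][0]]).as_matrix().round(3).tolist(),s['joint_positions'])
c=cal("wrist"); np.savez("w5.npz",*c)
im=viewer.get_image("wrist"); cv2.imwrite("pics/w5.png",im[:,:,::-1])
hsv=cv2.cvtColor(im,cv2.COLOR_RGB2HSV)
m=((hsv[...,0]>75)&(hsv[...,0]<98)&(hsv[...,1]>80)&(hsv[...,2]>60)).astype(np.uint8)
n,l,st,ce=cv2.connectedComponentsWithStats(m)
for i in range(1,n):
    if st[i,4]>80:print(st[i],ce[i].round(1))
z=np.load("w4.npz"); c4=(z["arr_0"],z["arr_1"],z["arr_2"])
print(cast("wrist",[(379,165),(419,165),(412,234),(381,236)],.093,c4).mean(0), cast("wrist",[(303,167),(343,167),(341,233),(305,234)],.093,c4).mean(0))
E
```

```text
t: 25.05
tool_pos: [0.4539, 0.1697, 0.1897]
tool_rot: [-0.0, 0.998, 0.065, 0.001]
contact_force: [-0.8, 0.0, -0.4]
opening: 0.0504
grasp_force: 0.0
[0.45394891 0.16971029 0.18971318] [[0.992, 0.13, 0.001], [0.13, -0.992, 0.0], [0.001, -0.0, -1.0]] [ 2.03950642e-01 -2.65531101e-01  1.97695753e+00  1.81527406e-04
  1.42893152e+00  1.64443004e+00]
[200   0  30  26 571] [214.3  11.2]
[ 52  80  16  51 505] [ 58.6 106.5]
[ 302  171   26   63 1429] [313.9 201.8]
[0.45470792 0.17129167 0.093     ] [0.44646304 0.23242864 0.093     ]
```

```bash
python3 -m pendant '[[[0,0,-40,0,0,0,0.41],[0,0,-40,0,0,0,0.41],[0,0,-35,0,0,0,0.41],[0,0,-18,0,0,0,0.41],[0,0,-9,0,0,0,0.41],[0,0,0,0,0,0,1],[0,0,0,0,0,0,1],[0,0,0,0,0,0,1],[0,0,0,0,0,0,1],[0,0,0,0,0,0,1]]]'; python3 -m pendant '[[[0,0,10,0,0,0,1],[0,0,20,0,0,0,1],[0,0,30,0,0,0,1],[0,0,40,0,0,0,1],[0,0,30,0,0,0,1],[0,0,20,0,0,0,1],[0,0,0,0,0,0,1],[0,0,0,0,0,0,1],[0,0,0,0,0,0,1]]]'
```

```text
t: 26.1
tool_pos: [0.4536, 0.1695, 0.0481]
tool_rot: [-0.0, 0.998, 0.065, 0.001]
contact_force: [-0.0, 0.9, -0.5]
opening: 0.0315
grasp_force: 60.4
t: 27.0
tool_pos: [0.452, 0.1691, 0.1955]
tool_rot: [0.0, 0.998, 0.065, -0.001]
contact_force: [0.6, -0.4, -1.7]
opening: 0.0314
grasp_force: 60.5
```

Box R is empty too, at about 1.7 N with noise. I carry it to the tray and read the weight again on the way.

```bash
python3 -m pendant '[[[15,8,0,0,0,0.05,1],[35,18,0,0,0,0.08,1],[35,18,0,0,0,0.08,1],[25,14,0,0,0,0.08,1],[9,5,0,0,0,0.037,1],[0,0,0,0,0,0,1],[0,0,0,0,0,0,1],[0,0,0,0,0,0,1]]]'; python3 -m pendant '[[[0,0,-20,0,0,0,1],[0,0,-40,0,0,0,1],[0,0,-35,0,0,0,1],[0,0,-22,0,0,0,1],[0,0,-12,0,0,0,1],[0,0,-6,0,0,0,1],[0,0,-2,0,0,0,1],[0,0,0,0,0,0,1],[0,0,0,0,0,0,1]]]'
```

```text
t: 27.8
tool_pos: [0.571, 0.2319, 0.1963]
tool_rot: [0.0, 0.974, 0.226, -0.001]
contact_force: [-0.2, -1.7, -2.0]
opening: 0.0313
grasp_force: 60.7
t: 28.7
tool_pos: [0.5731, 0.2326, 0.062]
tool_rot: [-0.0, 0.974, 0.226, 0.001]
contact_force: [0.6, 1.2, -0.0]
opening: 0.0314
grasp_force: 60.6
```

```bash
python3 -m pendant '[[[0,0,-4,0,0,0,1],[0,0,-3,0,0,0,1],[0,0,0,0,0,0,1],[0,0,0,0,0,0,1]]]'; python3 -m pendant '[[[0,0,-3,0,0,0,1],[0,0,0,0,0,0,1],[0,0,0,0,0,0,1]]]'; python3 -m pendant '[[[0,0,-2,0,0,0,1],[0,0,0,0,0,0,1],[0,0,0,0,0,0,1]]]'
```

```text
t: 29.1
tool_pos: [0.5719, 0.2323, 0.053]
tool_rot: [-0.0, 0.974, 0.226, -0.0]
contact_force: [0.4, 0.3, -1.4]
opening: 0.0316
grasp_force: 60.6
t: 29.4
tool_pos: [0.5719, 0.2323, 0.0501]
tool_rot: [-0.0, 0.974, 0.226, -0.0]
contact_force: [0.9, 0.2, -1.3]
opening: 0.0314
grasp_force: 60.6
t: 29.7
tool_pos: [0.572, 0.2323, 0.0482]
tool_rot: [-0.0, 0.974, 0.226, -0.0]
contact_force: [0.5, -0.5, -0.3]
opening: 0.0316
grasp_force: 60.6
```

```bash
python3 -m pendant '[[[0,0,-2,0,0,0,1],[0,0,0,0,0,0,1],[0,0,0,0,0,0,1]]]'; python3 -m pendant '[[[0,0,-2,0,0,0,1],[0,0,0,0,0,0,1],[0,0,0,0,0,0,1]]]'
```

```text
t: 30.0
tool_pos: [0.572, 0.2323, 0.0462]
tool_rot: [-0.0, 0.974, 0.226, -0.0]
contact_force: [0.7, -0.1, -1.4]
opening: 0.0318
grasp_force: 60.7
t: 30.3
tool_pos: [0.5724, 0.2325, 0.0459]
tool_rot: [-0.0, 0.974, 0.226, -0.0]
contact_force: [-3.1, -1.5, 6.6]
opening: 0.0315
grasp_force: 61.6
```

```bash
python3 -m pendant '[[[0,0,2,0,0,0,1],[0,0,0,0,0,0,0.4],[0,0,0,0,0,0,0.4],[0,0,0,0,0,0,0.4],[0,0,0,0,0,0,0.4],[0,0,20,0,0,0,0.4],[0,0,40,0,0,0,0.4],[0,0,50,0,0,0,0.4],[0,0,50,0,0,0,0.4],[-20,15,40,0,0,0,0.4],[-30,20,40,0,0,0,0.4],[-30,20,30,0,0,0,0.4],[-30,20,0,0,0,0,0.4],[0,0,0,0,0,0,0.4],[0,0,0,0,0,0,0.4]]]'
python3 - <<'E'
from h import *
c=cal("wrist"); np.savez("w6.npz",*c)
a=viewer.get_image("wrist")[:,:,::-1]; b=viewer.get_image("side")[:,:,::-1]
cv2.imwrite("pics/final.png",np.vstack([cv2.resize(a[0:200,60:560],(800,300)),cv2.resize(b[100:250,130:430],(600,300)) .copy() if False else cv2.copyMakeBorder(cv2.resize(b[100:250,130:430],(600,300)),0,0,0,200,cv2.BORDER_CONSTANT)]))
E
```

```text
t: 31.8
tool_pos: [0.4638, 0.3062, 0.3133]
tool_rot: [0.0, 0.974, 0.227, 0.0]
contact_force: [-0.1, -0.8, -0.5]
opening: 0.0513
grasp_force: 0.0
```

View pics/final.png

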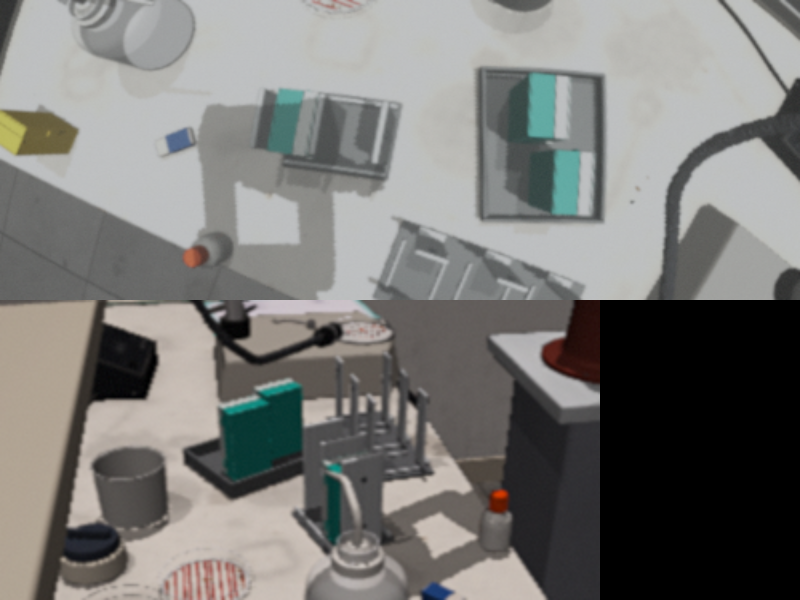

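The final view shows both empty boxes upright in the tray at (545,105) and (570,180), and the full one down in the rack bay at (287,120). The stand is empty, the dropper is at (205,250), and the robot is clear.

```bash
python3 -c "
from bench import job;print(job.finish_job())"
```

```text
the job is handed in; nothing more can be done
None
```

I handed the job in at about 32 s: the one full box (about 5.5 N) stands in the rack's +y bay and both empty boxes (1 to 2 N) stand upright in the tray, with the dropper bottle not moved; no verdict came back.

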